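Third hand for a spice rack end panel

TASK

I am about to screw the loose end panel onto the open end of the small spice rack in the sprung jig, and need a third hand. Pick the panel up, stand it upright on the jig's bed, squarely over the rack's open end and flush with its sides, with the high screw hole over the rack's tall back board, then press it against the rack with a steady push of about 8 N, so that the red pointer stands in the green band of the gauge, keep it so for at least two seconds, and never drive the sprung rack to its stop. Leave the jars, the salt shaker and the screwdriver alone, and finish while still holding the panel pressed like that: do not let go.

Things in the scene. Friction and masses are not known exactly. Their poses are not given: they have to be found in the camera images.
- panel: loose pale wooden end panel, 18 thick (x) x 90 wide (y) x 100 high (z) mm, 0.11 kg, standing on the shelf; origin at the centre of its underside. Three dark through screw holes: two low, one high near its +y edge. Starts turned at most 0.55 rad from the rack's direction, high hole already on the proper side. Grip it from above across its 18 mm, about 65 mm above its underside
- panel_hole (a point): the high screw hole of the panel, mid thickness: at x 0, y +39, z 75 mm in the panel's frame
- rack_end (a point): middle of the lower edge of the rack's open end, on the jig's bed; moves with the rack. x points into the rack (press direction), y to the tall back board, z up. Seated properly, the panel has its origin at x -9, y 0, z 0 mm here, its x axis parallel to this x, and its high hole at y +39, z 75 mm
- rack_in (a point): on the rack's floor, 12 mm above the bed, 40 mm inside the open end, axes as rack_end. Pale wooden rack 90 mm wide (y), 140 long: back board 12 thick, 96 high at +y; front rail 12 thick, 34 high at -y; far end closed by a panel 100 high. 66 mm are free between back and rail, open above: a finger behind the panel fits in
- jig: fixed plywood jig; origin at shelf height under the unpressed rack's open end, axes as rack_end. Its bed, 12 mm thick, reaches 65 mm out in front of the open end (to x -65) and 62 mm to either side; the sprung stop behind the rack is 74 mm high
- rack (a joint): how far the rack is pushed back along x on its spring, m: 0 when free, stop at 0.025; 600 N/m, no preload, no friction to speak of: 8 N is 0.0133. From 0.009 to 0.017 the red pointer on the rack stands in the green band (8 mm wide) of the white gauge strip on the bed, along the side away from the back board
- spice_jar_1: spice jar, glass with pale lid, 44 mm across, 101 mm high, a bystander; origin at the centre of its underside
- spice_jar_3: spice jar, glass with dark lid, 43 mm across, 99 mm high, a bystander; origin at the centre of its underside
- salt_shaker: glass salt shaker with grey cap, 44 mm across, 90 mm high, a bystander; origin at the centre of its underside
- screwdriver: screwdriver lying on the shelf, a bystander; its handle is towards its -x; origin under its middle
There are look-alikes about, which are no part of the job. What is meant by the panel is not pink, and is the smaller of those in its own colour.

How it is judged (in metres and radians):
On the way:
1. the panel, square and flush on the rack's open end, is pressed steadily inside the band for 1.5 s (value of joint rack between 0.008 and 0.018 m and contact force between panel and rack between 4 and 13 N and y of panel_hole in the frame of rack_end between 0.032 and 0.046 m and z of panel in the frame of rack_end between -0.004 and 0.006 m and x of panel in the frame of rack_end between -0.014 and -0.005 m and angle between the x axis of panel and the x axis of rack_end, either way round below 0.06 rad and angle between panel's own z axis and vertical below 0.06 rad and contact force between any of the fingers, the arm and panel above 2 N), for 1.5 s.
At the end, for the whole second after the job is handed in: The robot still holds the panel pressed against the rack's open end: rack pushed back 8 to 18 mm (about 5 to 11 N), contact force panel to rack 4 to 13 N, panel on the bed (-4 to +6 mm), high hole within 7 mm of its place across the rack, panel square and upright within 0.06 rad (all of step 1); the arm keeps its last pose, push and grip.
It fails at once if the sprung rack is driven to its stop (value of joint rack above 0.0235 m).
It fails at once if the spice jar 1 is disturbed (distance of spice_jar_1 from where it was at the start of the episode above 0.02 m).
It fails at once if the spice jar 3 is disturbed (distance of spice_jar_3 from where it was at the start of the episode above 0.02 m).
It fails at once if the salt shaker is disturbed (distance of salt_shaker from where it was at the start of the episode above 0.02 m).
It fails at once if the screwdriver is disturbed (distance of screwdriver from where it was at the start of the episode above 0.02 m).
It also fails if it takes over 45 s, if anything falls off the work surface, if the arm or the gripper's body presses on something with over 40 N, if the wrist force passes 120 N, or if a joint passes its speed limit or range.

ROBOT

A 6-joint arm with a two-finger parallel gripper is mounted at the origin on a cart in front of the work surface, level with it; the furniture and walls round the work are solid. World frame = base frame: x ahead of the robot, y to its left, z up, the work surface at z = 0. Lengths are in mm, angles in rad, forces in N, time in s.
With the tool pointing down it reaches from about 350 to 975 mm from the base axis. Payload 7.1 kg.
Tool frame: the origin (TCP) lies between the finger pads; the fingertips stand 14 mm ahead of it and the grasp point (between the pads) lies 5 mm behind it (ctrl.tcp_to_tips is the distance from the TCP to the fingertips, in mm); z points along the fingers, y is the line along which they close (so a half turn about z gives the same grasp; the last joint's range is limited). The gripper opens to 88 mm and grips with 3 to 60 N. Pads are 20 mm wide; open, the fingers measure 115 mm over their backs; the gripper's body (75 mm by 178 mm) begins 61 mm behind the grasp point.
Start: joints at [1.103, 0.423, 1.63, -0, 1.089, -0.019], TCP at [271.145, 563.103, 236.675] pointing down, gripper open.
Joint ranges: [-3, 3], [-0.9, 2.11], [0.09, 2.58], [-1.31, 4.45], [0.11, 2.69], [-2.54, 2.54]. Speed limits (rad/s): [2.39, 2.39, 3.01, 3.14, 3.14, 3.14].

INTERFACE

Orientations are given as a rotation vector (axis times angle).
In Python, from workcell import ctrl gives the robot as it stands.
- The arm moves only by the tool apply_moves, never from a script. Its argument "series" is a list that holds one entry, the list of rows, each a list of 7 numbers: the shift along the tool's x, y, z in cm, then the turn, a rotation vector about the tool's x, y, z in degrees, then the opening, from 0 (shut) to 1 (fully open). A call has 1 to 12 rows; each row shifts and turns the commanded pose from where the row before left it, along the tool's axes as they then stand; what a row does not reach is not made up. A row lasts 1/10 s, in which the tool goes at most 50 mm and 8.59 degrees, less where a joint would pass 70% of its speed; a pose out of reach is approached as far as the arm can. A call with a gripper value outside its range is refused whole. The fingers move at their own pace and stop on an object; the grip force is fixed at half the most. Time passes only in rows, so rows that do not move let the fingers close. It gives the time, the measured TCP pose, the force and the opening at its end, in the units of the state.
- ctrl.get_obs(): the state, without advancing time (a new reading comes with each control period).
- ctrl.get_image(name): name is "side" or "top"; returns a dict with "img" (384x512x3 uint8, blue, green, red), "K" (3x3 intrinsics, pixels), "dist" ([k1, k2, p1, p2, k3] as OpenCV has them; the pictures are not rectified), "cam_to_world" (4x4, takes a point from camera to world coordinates). Camera axes: x right, y down, z forward; pixel columns grow to the right and rows downward; lengths in mm; the calibration is good to about 2 mm. A picture is of the moment at which its call begins. There is no depth.
- ctrl.close_job(): hands the job in, once; it reports no verdict.
The state is a dict: "t": time; "qpos": joint angles; "qvel": joint speeds; "joint_torque": joint torques, N m; "ee_pos": TCP position; "orientation": TCP orientation; "ft_force": force on the tool from outside, world axes, zero at the start; "moment": the same for the moment, N m; "width": finger opening in mm.
Only numpy, scipy, OpenCV 4.12 (cv2) and the standard library are available. Lean on these libraries where they do the work, as an engineer would, in place of code of your own. Each camera call takes 0.05 s, during which the arm holds its last target. There are 200 camera calls.

## Working session

There is one attempt and no reset: what is moved stays moved. The work goes in short steps, Python scripts to look and compute and a tool call to move; the robot and the scene stay as the last step left them, time stands still between calls to the robot, and variables do not carry over. Pictures are saved under pics/ and viewed, on a budget of 10 in all, crops included, one or two more only if the job needs it, and the job is handed in when it is done.

Besides the shell and the picture viewer there is one more tool, called after ">>>" as name([rows], argument=value, ...), one row to a line, values as JSON. apply_moves: Moves the arm, as the interface text tells. Its arguments: {"type":"object","properties":{"series":{"type":"array","items":{"type":"array","items":{"type":"array","items":{"type":"number"}}}}},"required":["series"]}

```bash
mkdir -p pics; cat > h.py <<'E'
import numpy as np, cv2
from scipy.spatial.transform import Rotation as R
from workcell import ctrl
def grab(n):
    d=ctrl.get_image(n); return d
def ray(d,p):
    u=cv2.undistortPoints(np.array([[p]],float),np.array(d["K"]),np.array(d["dist"]))[0,0]
    T=np.array(d["cam_to_world"]); return T[:3,3], T[:3,:3]@np.array([u[0],u[1],1])
def onz(d,p,z):
    o,v=ray(d,p); return o+v*(z-o[2])/v[2]
def proj(d,P):
    T=np.linalg.inv(np.array(d["cam_to_world"])); rv,_=cv2.Rodrigues(T[:3,:3])
    return cv2.projectPoints(np.array(P,float).reshape(-1,3),rv,T[:3,3],np.array(d["K"]),np.array(d["dist"]))[0][:,0]
def tri(d1,p1,d2,p2):
    o1,v1=ray(d1,p1);o2,v2=ray(d2,p2)
    s=np.linalg.lstsq(np.c_[v1,-v2],o2-o1,rcond=None)[0]
    a=o1+s[0]*v1;b=o2+s[1]*v2
    return (a+b)/2,np.linalg.norm(a-b)
E
python3 - <<'E'
from h import *
import pickle
for n in("top","side"):
    d=grab(n); pickle.dump(d,open(n+".pkl","wb")); cv2.imwrite(f"pics/{n}0.png",cv2.resize(d["img"],(800,600),interpolation=cv2.INTER_CUBIC))
    print(n,np.round(d["cam_to_world"],2).tolist(),np.round(d["K"],1).tolist())
o=ctrl.get_obs();print(o)
E
```

```text
top [[0.41, -0.71, 0.58, -421.58], [-0.91, -0.31, 0.27, -421.89], [-0.01, -0.64, -0.77, 1381.86], [0.0, 0.0, 0.0, 1.0]] [[463.4, 0.0, 254.9], [0.0, 463.4, 202.4], [0.0, 0.0, 1.0]]
side [[1.0, 0.05, -0.05, 632.24], [0.07, -0.63, 0.77, -1218.88], [0.0, -0.78, -0.63, 1117.02], [0.0, 0.0, 0.0, 1.0]] [[447.3, 0.0, 257.9], [0.0, 447.3, 198.3], [0.0, 0.0, 1.0]]
{'t': 0.1, 'qpos': array([ 1.10299301e+00,  4.23704276e-01,  1.63061787e+00, -2.94555343e-07,
        1.08857123e+00, -1.90185475e-02]), 'qvel': array([-0.00092937, -0.00177372, -0.00256502, -0.00203521,  0.00156573,
        0.00010419]), 'joint_torque': array([ 6.10293628e-04, -5.45610738e+01, -2.74325126e+01,  6.45267265e-02,
        1.89520034e-02, -2.86061538e-05]), 'ee_pos': array([270.94174034, 562.69000933, 236.01527483]), 'orientation': array([-6.98978364e-01, -3.06252537e+00,  1.98284206e-03]), 'ft_force': array([-0.4566318 ,  0.25880493, -0.13662899]), 'moment': array([-0.00214291, -0.05304015, -0.02229667]), 'width': 88.003384740558}
```

View pics/top0.png

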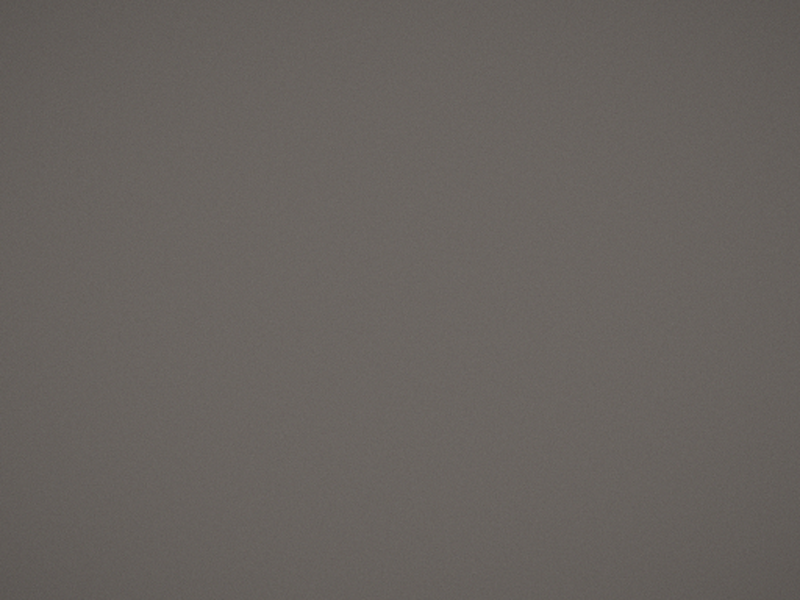

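View pics/side0.png

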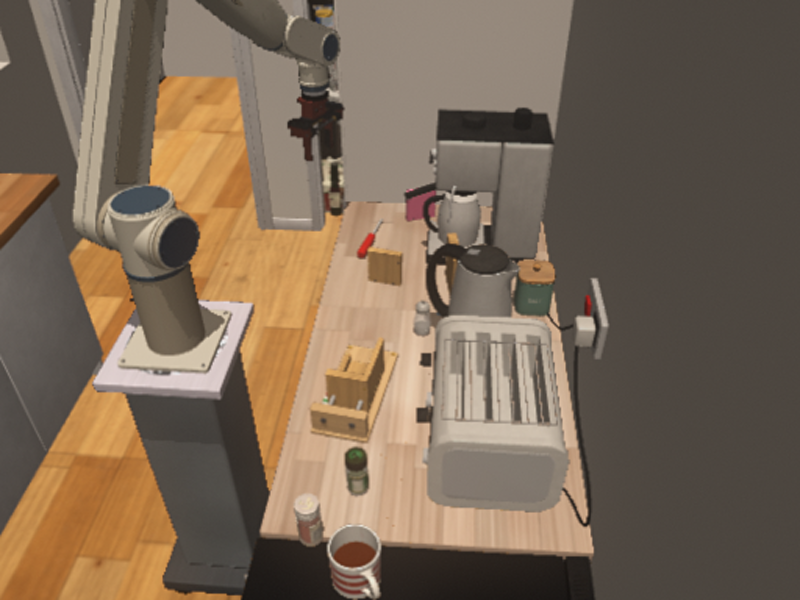

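The top picture is uniformly grey (blocked or faulty). In the side picture the jig and rack are at (350,390). Board candidates are pale (385,267), pink (420,200) and something brown behind the kettle at (453,250). The jar with the dark lid is at (356,470), the pale-lidded one at (308,520), the salt shaker at (422,317) and the screwdriver at (370,240).

```bash
python3 - <<'E'
from h import *
import pickle
t=grab("top");print(t["img"].std(), t["img"].min(),t["img"].max())
d=pickle.load(open("side.pkl","rb"));im=d["img"]
a=im[125:205,215:315]; b=im[205:290,185:270]
a=cv2.resize(a,(700//1,560),interpolation=cv2.INTER_CUBIC)
b=cv2.resize(b,(595,595),interpolation=cv2.INTER_CUBIC)
cv2.imwrite("pics/panelcrop.png",a);cv2.imwrite("pics/jigcrop.png",b)
E
```

```text
5.088584518720983 78 114
```

View pics/panelcrop.png

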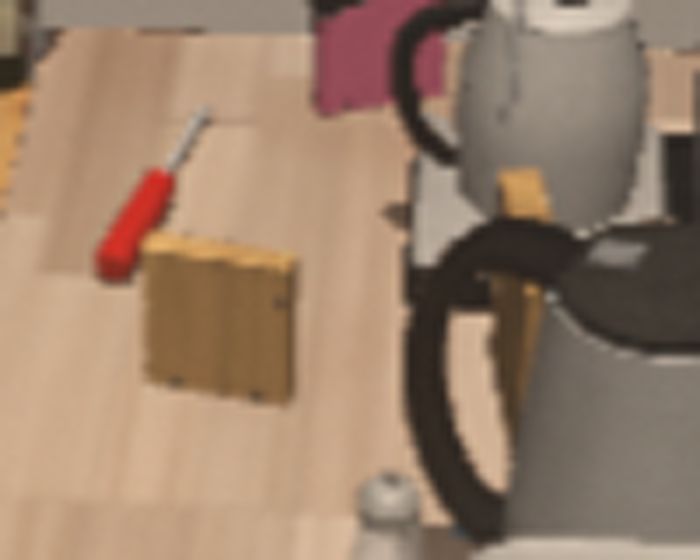

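View pics/jigcrop.png

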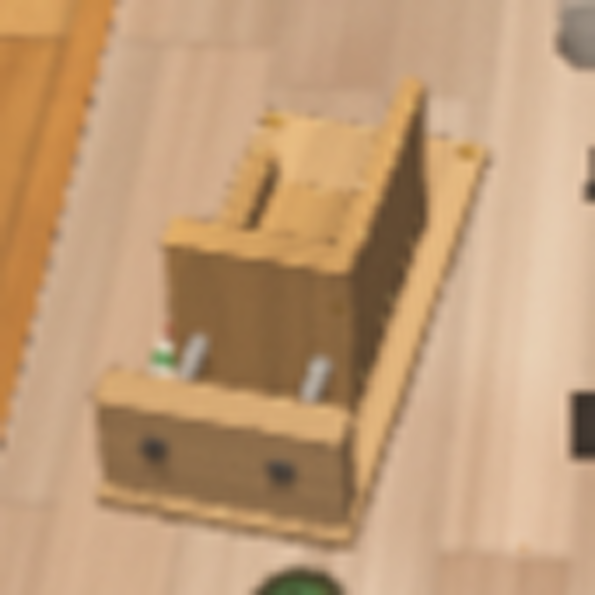

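The panel is the pale board at side px about (385,267). It has two low holes and one high hole on the right, and the larger board of the same colour is behind the kettle. The rack's open end faces away from the camera (+y) with the back board on the right (+x). The top camera shows only grey, so I'll fit the known shapes in the side view.

```bash
cat > fit.py <<'E'
from h import *
from scipy.optimize import least_squares
def fit(d,obj,px,x0,free_z=False,z=0):
    obj=np.array(obj,float);px=np.array(px,float)
    def f(p):
        c,s=np.cos(p[2]),np.sin(p[2]); zz=p[3] if free_z else z
        W=np.c_[c*obj[:,0]-s*obj[:,1]+p[0],s*obj[:,0]+c*obj[:,1]+p[1],obj[:,2]+zz]
        return (proj(d,W)-px).ravel()
    r=least_squares(f,list(x0)+([z] if free_z else []),loss='soft_l1',x_scale=[10,10,.1]+([10] if free_z else []))
    return r.x, f(r.x).reshape(-1,2)
E
python3 - <<'E'
from fit import *
import pickle
d=pickle.load(open("side.pkl","rb"))
# panel
obj=[[9,-45,100],[9,45,100],[-9,45,100],[-9,-45,100],[9,-45,0],[9,45,0],[9,39,75]]
px=np.array([[143,252],[291,272],[297,257],[150,233],[147,382],[291,405],[281,302]])/7+[215,125]-[0.43,0.43]
g=onz(d,px[5],0);print("ground",g)
for fz in(0,1):
    x,r=fit(d,obj,px,[g[0]-40,g[1],-1.6],fz);print("panel",x.round(3),r.round(1).tolist())
# jig frame (origin shelf height under open end)
obj=[[-65,-62,12],[-65,62,12],[0,45,108],[140,-45,112],[140,45,112]]
px=np.array([[268,113],[487,150],[421,80],[166,247],[350,272]])/7+[185,205]-[0.43,0.43]
g=onz(d,(px[0]+px[1])/2,12);print("bed far edge",g)
for fz in(0,1):
    x,r=fit(d,obj,px,[g[0]-20,g[1]-65,-1.6],fz);print("jig",x.round(3),r.round(1).tolist())
np.save("jig.npy",x)
E
```

```text
ground [523.03147105 255.96562226   0.        ]
panel [481.119 268.119  -1.755] [[-0.3, -0.6], [0.1, -0.2], [0.4, -0.6], [-0.1, -0.3], [-0.2, 0.7], [0.1, 0.7], [0.1, 0.4]]
panel [475.624 323.167  -1.736 -39.004] [[0.1, -0.2], [-0.2, -0.2], [-0.0, -0.4], [0.2, 0.1], [0.2, 0.4], [-0.2, 0.1], [-0.1, 0.3]]
bed far edge [478.1456903  -12.73530466  12.        ]
jig [466.815 -74.337  -1.719] [[-1.0, -0.4], [0.4, -0.6], [0.7, 0.4], [-0.6, -0.2], [0.3, 0.6]]
jig [462.239 -40.68   -1.726 -32.077] [[-0.5, -0.1], [0.0, -0.4], [0.4, 1.0], [0.0, -0.6], [0.0, 0.2]]
```

```bash
cat > go.py <<'E'
from h import *
def delta(P,yaw,verbose=True):
    """tool-frame shift(cm), turn(deg) from measured pose to TCP at P, pointing down, tool y along yaw (or opposite)"""
    o=ctrl.get_obs(); Rt=R.from_rotvec(o["orientation"]); best=None
    for k in(0,np.pi):
        y=np.array([np.cos(yaw+k),np.sin(yaw+k),0]); z=np.array([0,0,-1.]); x=np.cross(y,z)
        G=R.from_matrix(np.c_[x,y,z]); rv=(Rt.inv()*G).as_rotvec(degrees=True)
        if best is None or np.linalg.norm(rv)<np.linalg.norm(best):best=rv
    s=Rt.inv().apply(np.array(P)-o["ee_pos"])/10
    print("t",round(o["t"],2),"pos",o["ee_pos"].round(1),"F",o["ft_force"].round(1),"w",round(o["width"],1),"q",o["qpos"].round(2))
    print("shift cm",s.round(2),"turn deg",best.round(2),"\naxes\n",Rt.as_matrix().round(3))
E
python3 - <<'E'
from go import *
delta([481,268,180],-1.755)
import pickle
d=pickle.load(open("side.pkl","rb"))
for n,p in dict(shaker=(422,333),jar3=(356,490),jar1=(308,540),scr=(370,243)).items(): print(n,onz(d,np.array(p)*.64,0).round())
E
```

```text
t 0.15 pos [271.  562.7 236.1] F [0.8 0.2 0.2] w 88.0 q [ 1.1   0.42  1.63 -0.    1.09 -0.02]
shift cm [-31.71 -17.44   5.63] turn deg [-7.000e-02 -1.000e-02 -1.516e+01] 
axes
 [[-0.901  0.434 -0.001]
 [ 0.434  0.901 -0.001]
 [ 0.    -0.001 -1.   ]]
shaker [590.  67.   0.]
jar3 [ 486. -404.    0.]
jar1 [ 413. -520.    0.]
scr [422. 449.   0.]
```

>>> apply_moves([
  [[-3.5, -1.9, 0.6, 0, 0, 0, 1], [-3.5, -1.9, 0.6, 0, 0, 0, 1], [-3.5, -1.9, 0.6, 0, 0, 0, 1], [-3.5, -1.9, 0.6, 0, 0, 0, 1], [-3.5, -1.9, 0.6, 0, 0, 0, 1], [-3.5, -1.9, 0.6, 0, 0, 0, 1], [-3.5, -2.0, 0.6, 0, 0, 0, 1], [-3.5, -2.0, 0.6, 0, 0, 0, 1], [-3.7, -2.0, 0.8, 0, 0, 0, 1], [0, 0, 0, 0, 0, -7.6, 1], [0, 0, 0, 0, 0, -7.6, 1], [0, 0, 0, 0, 0, 0, 1]],
])

```text
t: 1.35
ee_pos: [481.3, 268.2, 180.4]
orientation: [-0.288, -3.128, 0.001]
ft_force: [0.3, -0.4, -1.0]
width: 88.2
```

```bash
python3 - <<'E'
from go import *
delta([481,268,60],-1.755)
t=grab("top");print(t["img"].std())
d=grab("side")
im=d["img"].copy()
o=ctrl.get_obs();Rt=R.from_rotvec(o["orientation"]).as_matrix();p=o["ee_pos"]
# predicted inner pad tips
tips=[p+Rt@np.array([0,s*44,14]) for s in(-1,1)]
print(proj(d,tips).round(1))
cv2.imwrite("pics/above.png",cv2.resize(im[90:210,190:330],(700,600),interpolation=cv2.INTER_CUBIC))
E
```

```text
t 1.35 pos [481.3 268.2 180.4] F [ 0.3 -0.4 -1. ] w 88.2 q [ 0.49  0.39  1.84 -0.    0.92 -0.9 ]
shift cm [ 0.02 -0.02 12.04] turn deg [-0.02 -0.03  0.05] 
axes
 [[-0.983  0.182 -0.001]
 [ 0.182  0.983 -0.   ]
 [ 0.    -0.    -1.   ]]
5.085251449076508
[[242.6 152.1]
 [248.8 140.5]]
```

View pics/above.png

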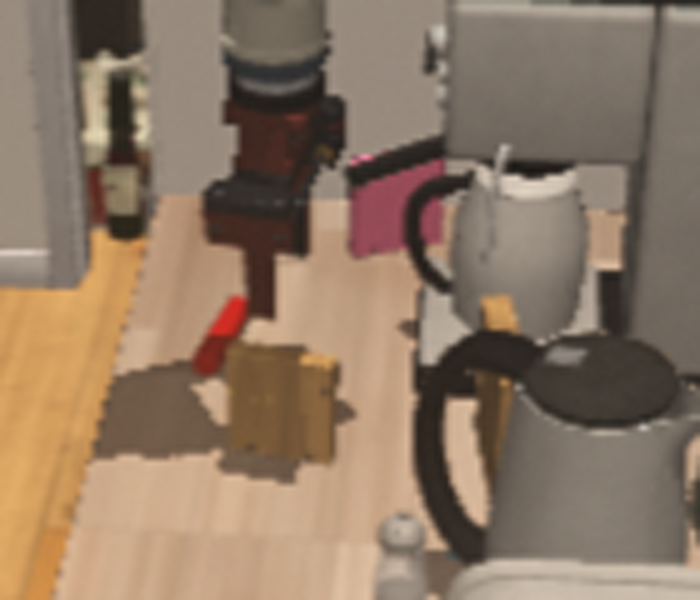

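The near fingertip is at (242.4,153.2) and predicted at (242.6,152.1), so the calibration agrees. Descending and gripping.

>>> apply_moves([
  [[0, 0, 3, 0, 0, 0, 1], [0, 0, 3, 0, 0, 0, 1], [0, 0, 3, 0, 0, 0, 1], [0, 0, 2, 0, 0, 0, 1], [0, 0, 1, 0, 0, 0, 1], [0, 0, 0, 0, 0, 0, 1], [0, 0, 0, 0, 0, 0, 0.5], [0, 0, 0, 0, 0, 0, 0.3], [0, 0, 0, 0, 0, 0, 0], [0, 0, 0, 0, 0, 0, 0], [0, 0, 0, 0, 0, 0, 0], [0, 0, 0, 0, 0, 0, 0]],
])

```text
t: 2.65
ee_pos: [481.4, 268.8, 60.9]
orientation: [0.288, 3.128, 0.0]
ft_force: [-1.0, -0.3, 0.9]
width: 43.4
```

```bash
python3 -c "
from go import *
delta([481,268,60],-1.755)"
```

```text
t 2.65 pos [481.4 268.8  60.9] F [-1.  -0.3  0.9] w 43.4 q [ 0.49  0.58  1.89 -0.    0.67 -0.9 ]
shift cm [ 0.02 -0.09  0.09] turn deg [0.01 0.02 0.03] 
axes
 [[-0.983  0.183  0.   ]
 [ 0.183  0.983  0.   ]
 [-0.     0.    -1.   ]]
```

>>> apply_moves([
  [[0, 0, 0, 0, 0, 0, 0], [0, 0, 0, 0, 0, 0, 0], [0, 0, 0, 0, 0, 0, 0], [0, 0, 0, 0, 0, 0, 0], [0, 0, 0, 0, 0, 0, 0], [0, 0, 0, 0, 0, 0, 0], [0, 0, 0, 0, 0, 0, 0]],
])

```text
t: 3.35
ee_pos: [481.3, 268.8, 60.6]
orientation: [0.288, 3.128, 0.0]
ft_force: [0.1, 1.3, -1.2]
width: 17.7
```

>>> apply_moves([
  [[0, 0, -1, 0, 0, 0, 0], [0, 0, -3, 0, 0, 0, 0], [0, 0, -3, 0, 0, 0, 0], [0, 0, -1, 0, 0, 0, 0]],
])

```text
t: 3.75
ee_pos: [482.6, 269.5, 143.7]
orientation: [0.288, 3.125, 0.004]
ft_force: [1.2, 0.1, -0.8]
width: 17.7
```

```bash
python3 -c "
from go import *
delta([473.5,-20,140],-1.719)"
```

```text
t 3.75 pos [482.6 269.5 143.7] F [ 1.2  0.1 -0.8] w 17.7 q [ 0.49  0.44  1.86 -0.    0.84 -0.9 ]
shift cm [ -4.39 -28.63   0.31] turn deg [ 0.15  0.2  -2.02] 
axes
 [[-0.983  0.182  0.004]
 [ 0.182  0.983  0.002]
 [-0.003  0.003 -1.   ]]
```

>>> apply_moves([
  [[-0.5, -2, 0, 0, 0, 0, 0], [-0.5, -3, 0, 0, 0, 0, 0], [-0.5, -3, 0, 0, 0, 0, 0], [-0.5, -3.5, 0, 0, 0, 0, 0], [-0.5, -3.5, 0, 0, 0, 0, 0], [-0.5, -3.5, 0, 0, 0, 0, 0], [-0.5, -3.5, 0, 0, 0, 0, 0], [-0.5, -3.5, 0, 0, 0, 0, 0], [-0.4, -2, 0, 0, 0, 0, 0], [0, -1, 0, 0, 0, -2, 0], [0, 0, 0, 0, 0, 0, 0], [0, 0, 0, 0, 0, 0, 0]],
])

```text
t: 4.95
ee_pos: [472.2, -19.4, 140.5]
orientation: [-0.235, -3.132, -0.0]
ft_force: [0.3, 1.1, -1.8]
width: 18.1
```

```bash
python3 - <<'E'
from go import *
delta([473.5,-29.8,73],-1.719)
import pickle
d=grab("side");pickle.dump(d,open("s2.pkl","wb"))
print(grab("top")["img"].std())
cv2.imwrite("pics/carry.png",cv2.resize(d["img"][170:290,185:285],(500,600),interpolation=cv2.INTER_CUBIC))
E
```

```text
t 4.95 pos [472.2 -19.4 140.5] F [ 0.3  1.1 -1.8] w 18.1 q [-0.07  0.35  2.03  0.    0.76 -1.49]
shift cm [-0.28 -1.01  6.75] turn deg [ 0.   -0.03 -0.11] 
axes
 [[-0.989  0.149 -0.   ]
 [ 0.149  0.989  0.   ]
 [ 0.     0.    -1.   ]]
5.082909595697879
```

View pics/carry.png

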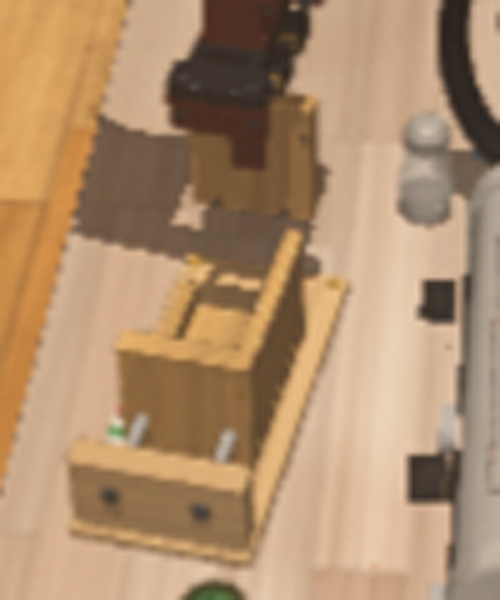

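```bash
python3 - <<'E'
from fit import *
import pickle
d=pickle.load(open("s2.pkl","rb"))
obj=[[9,-45,0],[9,45,0],[9,45,100],[-9,45,100]]
px=np.array([[191,199],[303,220],[302,106],[316,97]])/5+[185,170]-.4
x,r=fit(d,obj,px,[472,-19,-1.72],False,80);print(x.round(3),r.round(1).tolist())
c,s=np.cos(-1.721),np.sin(-1.721)
W=[[472.2+c*a-s*b,-19.4+s*a+c*b,80+e] for a,b,e in obj]
print("pred-meas if centred",(proj(d,W)-px).round(1).tolist())
# re-measure the jig in this picture: bed corners & rack, 5x crop
obj=[[-65,-62,12],[-65,62,12],[0,45,108],[140,-45,112],[140,45,112]]
px=np.array([[188,256],[348,280],[301,230],[118,349],[251,368]])/5+[185,170]-.4
x,r=fit(d,obj,px,[466,-74,-1.72],False,0);print("jig",x.round(3),r.round(1).tolist())
# overlay with jig pose of first fit
xj=np.array([466.8,-74.3,-1.719]);big=cv2.resize(d["img"][170:290,185:285],(500,600),interpolation=cv2.INTER_CUBIC)
def L(xx,pts,col):
    c,s=np.cos(xx[2]),np.sin(xx[2]);P=np.array([[xx[0]+c*a-s*b,xx[1]+s*a+c*b,e] for a,b,e in pts])
    q=((proj(d,P)-[185,170]+.5)*5-.5).round().astype(int);cv2.polylines(big,[q],False,col,1)
L(xj,[[-65,-62,12],[-65,62,12],[140,62,12]],(0,0,255))
L(xj,[[140,-45,112],[140,45,112]],(0,0,255));L(xj,[[0,33,108],[0,45,108],[128,45,108],[128,33,108],[0,33,108]],(255,0,0))
L(xj,[[0,45,108],[0,45,12],[140,45,12],[140,45,112]],(255,0,0))
L(xj,[[0,-45,46],[0,-33,46],[128,-33,46]],(0,255,0))
xp=[472.2,-19.4,-1.721]
L(xp,[[9,-45,80],[9,45,80],[9,45,180],[-9,45,180]],(255,255,0))
cv2.imwrite("pics/ov.png",big)
E
```

```text
[467.003 -16.383  -1.81 ] [[-0.7, -0.6], [0.7, 0.3], [0.5, 0.8], [-0.6, -0.5]]
pred-meas if centred [[0.5, 0.7], [2.7, 0.3], [2.5, 0.8], [1.0, -0.6]]
jig [466.349 -72.898  -1.713] [[-0.5, -0.7], [0.2, -0.6], [0.5, 0.5], [-0.4, -0.0], [0.2, 0.5]]
```

View pics/ov.png

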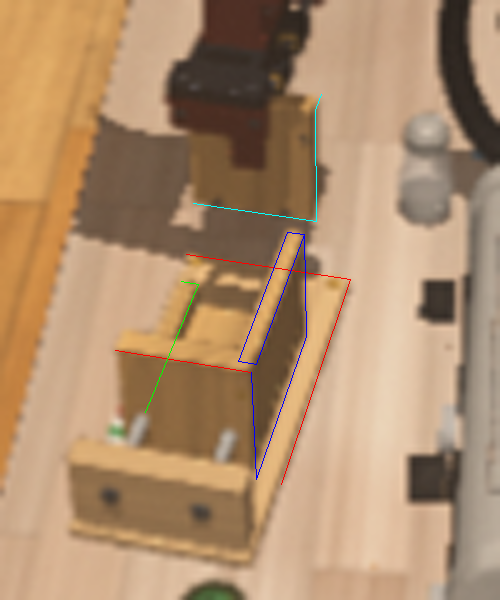

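The overlay of the rack fit lies on the edges (side picture 2). The panel outline, assuming it is centred in the grip, matches within about 2 mm at its left edge (192 against 193) and right edge (316). Next: shift 2.5 mm toward the back board and lower.

>>> apply_moves([
  [[-0.25, -1.0, 1, 0, 0, 0, 0], [0, -0.5, 2, 0, 0, 0, 0], [0, 0, 2, 0, 0, 0, 0], [0, 0, 1, 0, 0, 0, 0], [0, 0, 0.4, 0, 0, 0, 0], [0, 0, 0.2, 0, 0, 0, 0], [0, 0, 0, 0, 0, 0, 0], [0, 0, 0, 0, 0, 0, 0]],
])

```text
t: 5.85
ee_pos: [473.2, -34.6, 75.2]
orientation: [0.233, 3.132, -0.0]
ft_force: [0.3, 0.3, -1.0]
width: 18.2
```

```bash
python3 - <<'E'
from go import *
delta([472.4,-34,73],-1.716)
import pickle
d=grab("side");pickle.dump(d,open("s3.pkl","wb"))
cv2.imwrite("pics/low.png",cv2.resize(d["img"][190:280,195:270],(500,600),interpolation=cv2.INTER_CUBIC))
E
```

```text
t 5.85 pos [473.2 -34.6  75.2] F [ 0.3  0.3 -1. ] w 18.2 q [-0.1   0.48  2.05 -0.    0.61 -1.52]
shift cm [0.09 0.05 0.22] turn deg [ 0.    0.06 -0.18] 
axes
 [[-0.989  0.148  0.001]
 [ 0.148  0.989 -0.   ]
 [-0.001  0.    -1.   ]]
```

View pics/low.png

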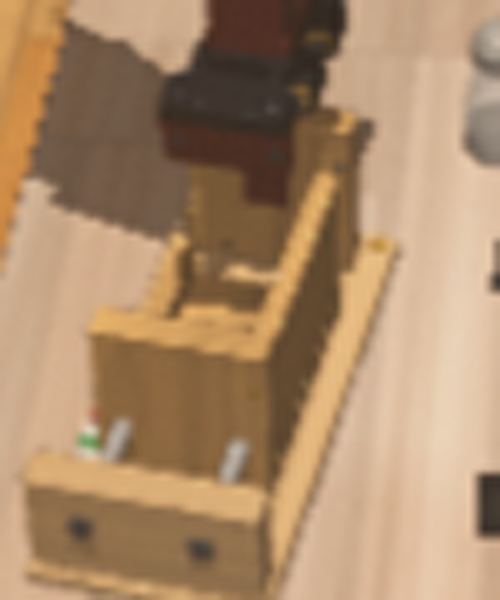

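The panel hangs squarely in front of the open end. Its right top corner (358,135 in the crop) is about in line with the back board's outer edge. Lowering to the bed, then forward to near contact.

>>> apply_moves([
  [[0, -1, 0, 0, 0, -0.1, 0], [0, -1, 0, 0, 0, 0, 0], [0, 0, 0.1, 0, 0, 0, 0], [0, 0, 0.1, 0, 0, 0, 0], [0, 0, 0, 0, 0, 0, 0], [0, 0, 0, 0, 0, 0, 0]],
])

```text
t: 6.5
ee_pos: [469.8, -54.4, 72.6]
orientation: [-0.23, -3.133, -0.0]
ft_force: [0.8, -0.2, -1.9]
width: 18.1
```

>>> apply_moves([
  [[0, -0.5, 0, 0, 0, 0, 0], [0, -0.3, 0, 0, 0, 0, 0], [0, -0.2, 0, 0, 0, 0, 0], [0, 0, 0, 0, 0, 0, 0], [0, 0, 0, 0, 0, 0, 0]],
])

```text
t: 7.0
ee_pos: [468.3, -64.3, 72.6]
orientation: [-0.231, -3.133, -0.0]
ft_force: [-0.2, 1.6, -2.0]
width: 17.9
```

>>> apply_moves([
  [[0, -0.2, 0, 0, 0, 0, 0], [0, -0.2, 0, 0, 0, 0, 0], [0, -0.2, 0, 0, 0, 0, 0], [0, 0, 0, 0, 0, 0, 0], [0, 0, 0, 0, 0, 0, 0]],
])

```text
t: 7.5
ee_pos: [467.4, -70.1, 72.6]
orientation: [-0.232, -3.133, -0.001]
ft_force: [0.8, 4.6, -1.6]
width: 18.0
```

>>> apply_moves([
  [[0, -0.2, 0, 0, 0, 0, 0], [0, -0.2, 0, 0, 0, 0, 0], [0, -0.1, 0, 0, 0, 0, 0], [0, 0, 0, 0, 0, 0, 0], [0, 0, 0, 0, 0, 0, 0]],
])

```text
t: 8.0
ee_pos: [466.7, -74.7, 72.7]
orientation: [-0.232, -3.133, -0.002]
ft_force: [0.4, 7.8, -1.4]
width: 17.9
```

```bash
python3 - <<'E'
from go import *
import pickle
F=[]
for i in range(8):
    d=grab("side"); F.append(ctrl.get_obs()["ft_force"])
print(np.mean(F,0).round(2),np.std(F,0).round(2)); pickle.dump(d,open("s4.pkl","wb"))
delta([466,-75,72.6],-1.716)
cv2.imwrite("pics/press.png",cv2.resize(d["img"][195:275,190:260],(700,800),interpolation=cv2.INTER_CUBIC)[:600])
E
```

```text
[ 0.96  7.96 -1.52] [0.6  0.51 0.43]
t 8.4 pos [466.7 -74.6  72.6] F [ 1.1  8.4 -1.7] w 17.9 q [-0.18  0.48  2.06  0.    0.6  -1.61]
shift cm [ 0.06 -0.05  0.  ] turn deg [ 0.06 -0.02 -0.16] 
axes
 [[-0.989  0.147 -0.   ]
 [ 0.147  0.989  0.001]
 [ 0.     0.001 -1.   ]]
```

View pics/press.png

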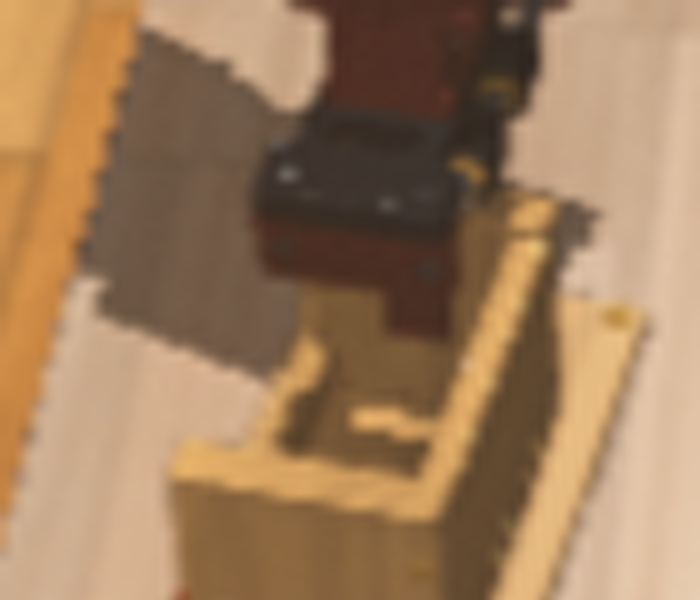

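The panel sits on the open end, its edge in line with the back board. Mean force is 8.0 N. Holding now, then a look at the gauge.

>>> apply_moves([
  [[0, 0, 0, 0, 0, 0, 0], [0, 0, 0, 0, 0, 0, 0], [0, 0, 0, 0, 0, 0, 0], [0, 0, 0, 0, 0, 0, 0], [0, 0, 0, 0, 0, 0, 0], [0, 0, 0, 0, 0, 0, 0], [0, 0, 0, 0, 0, 0, 0], [0, 0, 0, 0, 0, 0, 0], [0, 0, 0, 0, 0, 0, 0], [0, 0, 0, 0, 0, 0, 0], [0, 0, 0, 0, 0, 0, 0], [0, 0, 0, 0, 0, 0, 0]],
])

```text
t: 9.6
ee_pos: [466.7, -74.6, 72.7]
orientation: [-0.232, -3.133, -0.002]
ft_force: [1.8, 8.2, -1.9]
width: 17.8
```

>>> apply_moves([
  [[0, 0, 0, 0, 0, 0, 0], [0, 0, 0, 0, 0, 0, 0], [0, 0, 0, 0, 0, 0, 0], [0, 0, 0, 0, 0, 0, 0], [0, 0, 0, 0, 0, 0, 0], [0, 0, 0, 0, 0, 0, 0], [0, 0, 0, 0, 0, 0, 0], [0, 0, 0, 0, 0, 0, 0], [0, 0, 0, 0, 0, 0, 0], [0, 0, 0, 0, 0, 0, 0]],
])

```text
t: 10.6
ee_pos: [466.7, -74.6, 72.7]
orientation: [-0.232, -3.133, -0.002]
ft_force: [1.3, 7.8, -0.9]
width: 17.7
```

```bash
python3 - <<'E'
from go import *
F=[]
for i in range(6):
    d=grab("side"); F.append(ctrl.get_obs()["ft_force"])
print(np.mean(F,0).round(2))
import pickle
d0=pickle.load(open("side.pkl","rb"))
C=lambda a:cv2.resize(a["img"][205:285,190:240],(375,600),interpolation=cv2.INTER_CUBIC)
cv2.imwrite("pics/gauge.png",np.hstack([C(d0),C(d)]))
E
```

```text
[ 1.01  7.84 -1.37]
```

View pics/gauge.png

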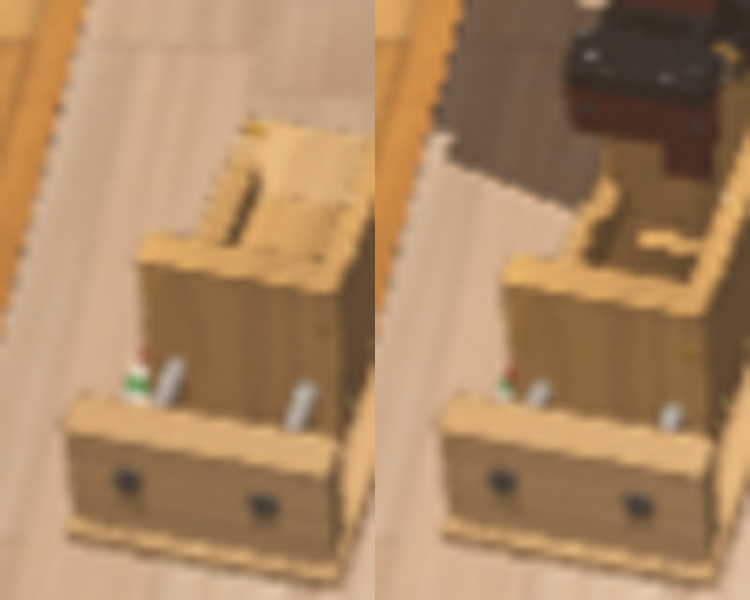

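The pointer has moved toward the green band at (505,385). I'll measure the rack's travel exactly by matching the end panel between the first and current pictures.

```bash
python3 - <<'E'
from go import *
import pickle
d0=pickle.load(open("side.pkl","rb"));d=grab("side")
g=lambda a,k=8:cv2.resize(a["img"],None,fx=k,fy=k,interpolation=cv2.INTER_CUBIC)
A,B=g(d0),g(d)
c,s=np.cos(-1.717),np.sin(-1.717)
J=lambda a,b,z:[466.6+c*a-s*b,-73.6+s*a+c*b,z]
for nm,(x0,x1,y0,y1),pt in [("end top edge",(212,232,233,247),(140,0,112)),("left corner",(204,216,233,247),(140,-45,112)),("right corner",(226,238,238,249),(140,45,112))]:
    T=A[y0*8:y1*8,x0*8:x1*8]; S=B[(y0-6)*8:(y1+8)*8,(x0-6)*8:(x1+6)*8]
    r=cv2.matchTemplate(S,T,cv2.TM_CCOEFF_NORMED);_,m,_,l=cv2.minMaxLoc(r)
    v=np.array(l)/8-6
    e=(proj(d,[J(pt[0]+10,*pt[1:])])-proj(d,[J(*pt)]))[0]
    print(nm,round(m,3),v,"px per 10mm",e.round(2),"travel mm",(10*v@e/(e@e)).round(1))
print(proj(d,[J(0,-60,12),J(10,-60,12)]))
# red and green pixel rows near gauge
for n,a in(("0",A),("1",B)):
    w=a[248*8:262*8,202*8:213*8].astype(int);b,gg,r=w[...,0],w[...,1],w[...,2]
    for nm,M in(("red",r-gg-40),("green",gg-r-5)):
        M=np.clip(M,0,None)
        if M.sum(): yy,xx=np.mgrid[:M.shape[0],:M.shape[1]];print(n,nm,(202+(xx*M).sum()/M.sum()/8).round(2),(248+(yy*M).sum()/M.sum()/8).round(2),M.max())
E
```

```text
end top edge 0.657 [-1.75   3.125] px per 10mm [-0.87  2.17] travel mm 15.2
left corner 0.997 [-1.375  3.   ] px per 10mm [-0.94  2.15] travel mm 14.1
right corner 0.928 [-1.25  3.5 ] px per 10mm [-0.81  2.19] travel mm 15.9
[[217.30800724 232.12691361]
 [216.51344121 234.00988041]]
0 red 207.15 258.59 16
0 green 208.26 256.25 40
1 red 207.05 259.24 19
1 green 207.34 256.61 4
```

The corner match (0.997) gives about 14.1 mm of travel and the force gives 13.1 mm. Both are inside the 9–17 mm band, so I'm handing in.

```bash
python3 -c "
from workcell import ctrl
o=ctrl.get_obs();print(o['t'],o['ft_force'],o['width']);print(ctrl.close_job())"
```

```text
10.95 [ 0.92389208  8.54500769 -1.49489428] 17.73231525831122
the job is handed in; nothing more can be done
None
```

The panel is standing on the jig's bed, pressed against the rack's open end. I handed the job in with the arm still gripping and pushing. No verdict came back, so the results below are my own last checks.

- **Push:** the force averaged about 7.9 N along the press direction and stayed there for about 3 s before hand-in. At 600 N/m that means about 13 mm of rack travel.
- **Rack travel by image:** the cleanest match, the left top corner of the rack's end, gave 14.1 mm. Two weaker matches gave 15.2 and 15.9 mm. All are inside the 9–17 mm band and well short of the stop.
- **Placement:** the fit put the panel less than 1 mm off centre across the rack and within about 0.01 rad of square. The underside was within 1 mm of the bed, and the grip opening was 17.7 mm.

**Weaker checks:**
- **Cameras:** the top camera showed only grey throughout, so positions come from the side camera fitted to the known sizes. Two-view height checks were not possible.
- **Gauge:** the pointer and green band were too small to resolve by colour. I saw the pointer move up to the band but could not read it exactly.
- **Panel turn in the grip:** one corner fit suggested 0.09 rad. I took it as the edge of the gripper's shadow read as a panel corner, because the outline lines up and the pads grip flat.

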